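Register a sample tube in the cut-off jig and clamp it

ROBOT

A 6-joint arm with a two-finger parallel gripper is mounted at the origin on a cart in front of the work surface, level with it; the furniture and walls round the work are solid. World frame = base frame: x ahead of the robot, y to its left, z up, the work surface at z = 0. Lengths are in mm, angles in rad, forces in N, time in s.
With the tool pointing down it reaches from about 350 to 875 mm from the base axis. Payload 4.2 kg.
Tool frame: the origin (TCP) lies midway between the tips of the shut fingers; the grasp point (between the pads) lies 19 mm behind it; x points along the fingers, y is the direction in which the jaws open and shut, and the axes are right-handed (so a half turn about x gives the same grasp; the last joint's range is limited). The gripper opens to 85 mm and grips with 20 to 120 N. Pads are 22 mm wide; open, the fingers measure 114 mm over their backs; the gripper's body (76 mm by 85 mm) begins 54 mm behind the grasp point. The pads swing forward as they close: fully open they stand 13 mm farther back than shut.
Start: joints at [1.442, 0.385, 0.008, 0, -1.194, -0.259], TCP at [236.312, 578.581, 231.312] pointing down, gripper open.
Joint ranges: [-3.14, 3.14], [-1.21, 2.06], [-1.07, 1.41], [-3.16, 2.05], [-2.99, -0.16], [-3.1, 3.1]. Speed limits (rad/s): [2.79, 2.79, 3.14, 3.14, 3.14, 3.14].

INTERFACE

Orientations are given as a unit quaternion [x, y, z, w].
In Python, from bench import readout, imaging, arm gives the robot as it stands.
- The arm moves only by the tool arm_command, never from a script. Its argument "increments" is a list of rows, each a list of 3 entries, a list of its own where there are three numbers: the turn, a rotation vector about the world's x, y, z in degrees, then the shift along the world's x, y, z in mm, then the closure, from 0 (fully open) to 1 (shut). In form: [[[ax, ay, az], [tx, ty, tz], fingers], ...]. A call has exactly 5 rows; each row is the pose to reach, as a shift and turn from the pose measured when the call began; what a row does not reach only later rows make up. A row lasts 1/10 s, in which the tool goes at most 50 mm and 8.59 degrees, less where a joint would pass 70% of its speed; a pose out of reach is approached as far as the arm can. A call with a gripper value outside its range is refused whole. The fingers move at their own pace and stop on an object; the grip force is fixed at half the most. Time passes only in rows, so rows that repeat a pose let the fingers close, or fill a call up. It gives the time, the measured TCP pose, the force and the opening at its end, in the units of the state.
- readout.read_state(): the state, without advancing time (a new reading comes with each control period).
- imaging.get_image(name): name is "scene" or "top" or "wrist"; returns (picture, depth): 384x512x3 uint8, blue, green, red; 384x512 float32, mm along the optical axis (not along the pixel's ray), 0 where there is no reading.
- imaging.camera_info(name): a dict with "vfov" (degrees; the focal length in pixels is half the picture's height over the tangent of half this angle, whatever the lens; pixels are square), "cx", "cy" (the principal point, pixels), "eye" and "rotation" of the camera in the world; the wrist camera has in their place "T_tool_cam" (4x4, takes a point from camera to tool coordinates, whose origin is the TCP and whose axes are the tool frame's). Camera axes: x right, y down, z forward; pixel columns grow to the right and rows downward; lengths in mm; the calibration is good to about 2 mm. A picture is of the moment at which its call begins: read the wrist's pose just before it. camera_info takes no time and is no camera call.
- arm.job_done(): hands the job in, once; it reports no verdict.
The state is a dict: "clock": time; "joints": joint angles; "joint_vel": joint speeds; "joint_efforts": joint torques, N m; "position": TCP position; "ee_rot": TCP orientation; "contact_force": force on the tool from outside, world axes, zero at the start; "wrist_torque": the same for the moment, N m; "gripper_width": finger opening in mm.
Only numpy, scipy, OpenCV 4.12 (cv2) and the standard library are available. Lean on these libraries where they do the work, as an engineer would, in place of code of your own. Each camera call takes 0.05 s, during which the arm holds its last target. There are 200 camera calls.

TASK

Set the sample tube up in the wooden cut-off jig for sawing: push it over the bed until it lies flush along the back fence and fully home against the end stop, and only then swing the orange handle of the toggle clamp over backwards and down until the clamp locks and its rubber tip holds the tube there. Leave the other things on the worktop where they are.

Things in the scene. Friction and masses are not known exactly. Their poses are not given: they have to be found in the camera images.
- jig: Wooden cut-off jig, fixed; bed 195 mm deep (x), 280 mm wide (y), its top at z = 18 mm. Origin: centre of the underside; x to the back (away from the robot), y to the left along the fence, z up. Aluminium back fence: face at x = +12.5 mm, 30 mm high above the bed. Steel end stop at the right: face at y = -115 mm, 28 mm high, reaching 55 mm forward of the fence. Toggle clamp behind the fence.
- stop_corner (a point): Point where fence face, end-stop face and bed top meet (jig frame x +12.5, y -115, z +18 mm); axes as the jig's. With the tube home its origin is at x = -20.5, y = +100, z = 0 mm from here.
- sample_tube: Light grey straight sample tube, 41 mm in diameter and 200 mm long, 0.18 to 0.36 kg, lying on the bed roughly along the fence, touching neither fence nor stop. It slides (does not roll) when pushed. Origin at the middle of its length, at its underside; y runs along the tube, z up.
- clamp_arm: Arm of the toggle clamp, with a spindle and a 16 mm black rubber tip at its end. Origin at its pivot (jig frame x 42.5, y -15, z 75.5 mm); it turns about the jig's y. Open it stands upright, just past vertical, and stays there; closed it is level over the tube, turned by 1.70 rad. The orange handle works it through links, passes dead centre at the end and stays locked.
- clamp_tip (a point): Middle of the rubber tip's face. Jig frame: x 30, y -15, z 128 mm when open; x -8, y -15, z 59 mm when closed, pressing on the top of a tube that is home.
- clamp_grip (a point): Point on the axis of the clamp's orange handle, a round bar 15 mm thick (orange part from 26 mm before this point to 40 mm past it, the free end). Jig frame, plane y = -15 mm: from x 71, z 147 mm, handle upright (open), on a curve through (100, 147), (113, 137), (117, 119), dead centre at z 94, to (116, 84), locked, handle about level, pointing to the back. Needs 2 to 5 N at the end.
- tape_measure: Yellow and black tape measure standing on the worktop to the left of the jig, 32 x 72 x 66 mm; origin at the centre of its underside. A bystander.
- marker: Marker pen, 136 mm long, 14 mm thick, lying to the left of the jig; origin at the middle of its underside. A bystander.
- beech_block: Beech packing block 48 x 105 x 24 mm lying further left; origin at the centre of its underside. A bystander.

How it is judged (in metres and radians):
On the way, in this order (a step that is already met when the one before it is completed fails the run):
1. the tube lies on the bed flush along the fence and home against the end stop, with the clamp still open (x of sample_tube in the frame of stop_corner above -0.023 m and y of sample_tube in the frame of stop_corner between 0.097 and 0.1025 m and z of sample_tube in the frame of stop_corner below 0.003 m and angle between the y axis of sample_tube and the y axis of jig, either way round below 0.02 rad and z of clamp_tip in the frame of jig above 0.075 m), for 0.2 s.
2. the clamp is closed with its handle locked past dead centre, and its rubber tip presses on the tube (z of clamp_tip in the frame of jig below 0.062 m and contact force between clamp_arm and sample_tube above 3 N and z of clamp_grip in the frame of jig below 0.09 m), for 0.2 s.
At the end, for the whole second after the job is handed in: The tube rests on the bed within 2.5 mm of fence and end stop, within 0.02 rad of parallel to the fence; the clamp is closed (tip at most 62 mm above the jig's underside), its handle locked (grip point below 90 mm), and it presses on the tube with over 3 N; all at rest (all of step 2 and x of sample_tube in the frame of stop_corner above -0.023 m and y of sample_tube in the frame of stop_corner between 0.097 and 0.1025 m and z of sample_tube in the frame of stop_corner below 0.003 m and angle between the y axis of sample_tube and the y axis of jig, either way round below 0.02 rad and linear speed of sample_tube below 0.01 m/s); the robot touches nothing.
It fails at once if a bystander is moved by more than 30 mm (distance of any of tape_measure, marker, beech_block from where it was at the start of the episode above 0.03 m).
It also fails if it takes over 54 s, if anything falls off the work surface, if the arm or the gripper's body presses on something with over 40 N, if the wrist force passes 120 N, or if a joint passes its speed limit or range.

## Working session

There is one attempt and no reset: what is moved stays moved. The work goes in short steps, Python scripts to look and compute and a tool call to move; the robot and the scene stay as the last step left them, time stands still between calls to the robot, and variables do not carry over. Pictures are saved under pics/ and viewed, about 8 in all and at most 12, crops included, and the job is handed in when it is done.

Besides the shell and the picture viewer there is one more tool, called after ">>>" by a JSON object that holds its "fn" and its "kwargs", one argument or row to a line. arm_command: Moves the arm, as the interface text tells. Its arguments: {"type":"object","properties":{"increments":{"type":"array","items":{"type":"array"}}},"required":["increments"]}

```bash
mkdir -p pics; cat > h.py <<'E'
import numpy as np, cv2
from bench import readout, imaging, arm
from scipy.spatial.transform import Rotation as R
def cloud(name):
    s=readout.read_state(); im,d=imaging.get_image(name); c=imaging.camera_info(name)
    f=im.shape[0]/2/np.tan(np.radians(c["vfov"])/2)
    v,u=np.mgrid[:im.shape[0],:im.shape[1]]
    p=np.dstack([(u-c["cx"])/f*d,(v-c["cy"])/f*d,d])
    if "eye" in c: w=p@np.array(c["rotation"]).T+np.array(c["eye"])
    else:
        T=np.array(c["T_tool_cam"]); w=p@T[:3,:3].T+T[:3,3]
        w=w@R.from_quat(s["ee_rot"]).as_matrix().T+np.array(s["position"])
    w[d==0]=np.nan
    return im,w
E
python3 - <<'E'
from h import *
for n in("scene","top"):
    im,w=cloud(n); np.save(n+".npy",w); cv2.imwrite(f"pics/{n}0.png",im); c=imaging.camera_info(n); print(n,c)
print(readout.read_state())
E
```

```text
Traceback (most recent call last):
  File "h.py", line 9, in cloud
    if "eye" in c: w=p@np.array(c["rotation"]).T+np.array(c["eye"])
                     ~^~~~~~~~~~~~~~~~~~~~~~~~~~
ValueError: matmul: Input operand 1 has a mismatch in its core dimension 0, with gufunc signature (n?,k),(k,m?)->(n?,m?) (size 4 is different from 3)
```

Rotation is a quaternion.

```bash
sed -i 's/np.array(c\["rotation"\]).T/R.from_quat(c["rotation"]).as_matrix().T/' h.py
python3 - <<'E'
from h import *
for n in("scene","top"):
    im,w=cloud(n); np.save(n+".npy",w); cv2.imwrite(f"pics/{n}0.png",im); c=imaging.camera_info(n); print(n,c)
    print([w[r,q].round() for r,q in((200,256),(300,256),(200,100))])
print(readout.read_state())
E
```

```text
scene {'vfov': 56.71965419365716, 'cx': 255.25934865397127, 'cy': 191.429893208199, 'eye': array([ 179.89873417, -593.0214796 ,  716.85842085]), 'rotation': array([ 0.8910727 , -0.25201252,  0.10294077, -0.36315606])}
[array([531., -27.,   2.]), array([ 371., -285.,   17.]), array([ 149., 1149., -859.])]
top {'vfov': 49.59730000912676, 'cx': 255.55556827666075, 'cy': 193.33078424577394, 'eye': array([ 285.06742325, -121.30034807, 1085.9786137 ]), 'rotation': array([ 0.70970345, -0.69808067,  0.06037982, -0.07320284])}
[array([ 475., -101.,   -2.]), array([ 164.,  -93., -863.]), array([469., 316.,  -1.])]
{'clock': 0.15, 'joints': array([ 1.44158453e+00,  3.85370083e-01,  6.96918253e-03, -3.49603543e-04,
       -1.19398878e+00, -2.58607953e-01]), 'joint_vel': array([ 0.00048459, -0.00440936,  0.00371735, -0.00158234,  0.00074532,
       -0.00187964]), 'joint_efforts': array([-3.86214688e-04, -3.92678082e+01,  1.88581681e+01,  4.18857560e+00,
       -3.41662155e-03, -2.56973269e-07]), 'position': array([236.17467733, 578.2008613 , 230.49069371]), 'ee_rot': array([-0.69376716,  0.13687158,  0.69392363,  0.13573241]), 'contact_force': array([0.01554955, 0.29982838, 0.73514807]), 'wrist_torque': array([ 0.00906901,  0.02408053, -0.02376375]), 'gripper_width': 85.3829011728869}
```

View pics/scene0.png

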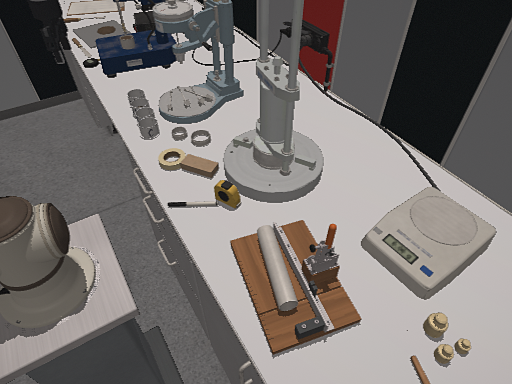

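View pics/top0.png

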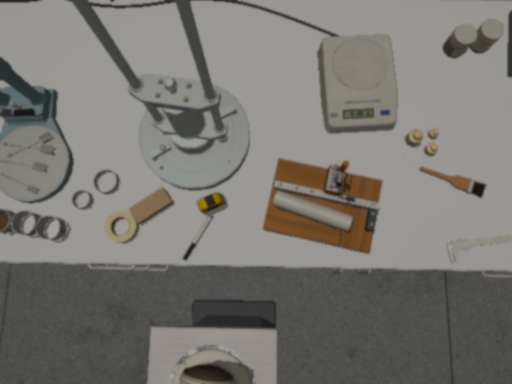

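The scene picture shows the jig with the tube on its bed (scene about (277,265)), the open clamp with its upright orange handle (331,237) and the stop (310,327). In the top picture the tube runs (277,203)–(350,223), with the tall stand to the left at (190,130).

```bash
python3 - <<'E'
from h import *
for n in("top","scene"):
    w=np.load(n+".npy"); im=cv2.imread(f"pics/{n}0.png"); 
    x,y,z=np.moveaxis(w,2,0)
    hsv=cv2.cvtColor(im,cv2.COLOR_BGR2HSV)
    roi=(x>300)&(x<680)&(y<0)&(y>-420)
    bed=roi&(z>12)&(z<24)&(hsv[...,1]>90)
    r=cv2.minAreaRect(np.float32(w[bed][:,:2])); print(n,bed.sum(),np.median(z[bed]),r,cv2.boxPoints(r).round(1).tolist())
    org=roi&(hsv[...,0]<14)&(hsv[...,1]>180)&(z>90); print("orange",org.sum(),w[org].min(0),w[org].max(0),np.median(w[org],0))
    fen=roi&(z>43)&(z<51)&(hsv[...,1]<60); 
    tub=roi&(z>51)&(z<64)&(hsv[...,1]<60)
    for k,m in(("fen",fen),("tub",tub)):
        r=cv2.minAreaRect(np.float32(w[m][:,:2])); print(k,m.sum(),r)
    np.savetxt(n+"_h.txt",[0])
    cv2.imwrite(f"pics/{n}m.png",np.uint8(bed*255))
    hi=(z>80)&(x>250)&(x<800)&(y>-500)&(y<400); 
    for y0 in range(-400,400,50):
        m=hi&(y>=y0)&(y<y0+50)
        if m.sum()>5: print(y0,m.sum(),np.nanpercentile(w[m],2,axis=0).round(),np.nanmax(w[m],0).round())
E
```

```text
top 4748 16.883225399252296 ((476.1640625, -214.05014038085938), (400.14727783203125, 193.0093231201172), 78.25247192382812) [[340.8999938964844, -390.29998779296875], [529.9000244140625, -429.6000061035156], [611.4000244140625, -37.79999923706055], [422.3999938964844, 1.5]]
orange 29 [ 522.26911598 -306.14549649  136.14769309] [ 531.95892932 -297.05680231  184.66417969] [ 525.40386247 -299.93377384  163.57318644]
fen 1358 ((537.06103515625, -209.28428649902344), (285.6286926269531, 418.43487548828125), 0.033213090151548386)
tub 1197 ((558.765625, -174.98231506347656), (360.87127685546875, 282.5240783691406), 83.68122863769531)
-400 29 [ 755. -400.   80.] [ 799. -351.   84.]
-350 120 [ 492. -345.   80.] [ 799. -300.  186.]
-300 124 [ 491. -300.   80.] [ 799. -286.  182.]
-50 1757 [613. -26. 115.] [653.  -0. 616.]
0 1537 [597.   2.  94.] [682.  50. 312.]
50 1524 [589.  51.  93.] [679. 100. 345.]
100 2322 [616. 102.  98.] [681. 150. 584.]
150 64 [639. 150. 104.] [660. 160. 308.]
350 110 [605. 370. 253.] [622. 400. 265.]
scene 5928 18.112735461335717 ((477.8560485839844, -214.3694305419
[... 264 characters left out ...]
34.21115566 -300.68152555  187.39869727] [ 527.48176655 -308.41206523  162.75464112]
fen 1837 ((537.9613037109375, -209.97332763671875), (419.711669921875, 284.3561706542969), 89.94486236572266)
tub 1440 ((539.417724609375, -196.82298278808594), (393.3448791503906, 279.41400146484375), 89.73929595947266)
-400 140 [ 757. -399.   80.] [ 800. -350.   83.]
-350 495 [ 495. -345.   80.] [ 800. -300.  187.]
-300 108 [ 492. -300.   80.] [ 557. -288.  136.]
-50 1675 [613. -29. 103.] [663.  -0. 490.]
0 1481 [596.   2.  85.] [701.  50. 312.]
50 940 [590.  51.  91.] [703. 100. 344.]
100 765 [611. 104.  98.] [676. 149. 447.]
150 6 [643. 151. 118.] [651. 158. 306.]
350 46 [606. 368. 250.] [623. 400. 265.]
```

```bash
python3 - <<'E'
from h import *
pts={}
def big(m):
    n,l,s,_=cv2.connectedComponentsWithStats(np.uint8(m)*255); return l==1+np.argmax(s[1:,4])
for n in("top","scene"):
    w=np.load(n+".npy"); im=cv2.imread(f"pics/{n}0.png"); x,y,z=np.moveaxis(w,2,0)
    sat=cv2.cvtColor(im,cv2.COLOR_BGR2HSV)[...,1]
    roi=(x>340)&(x<640)&(y<-50)&(y>-420)
    # full jig silhouette: anything above 10mm, convex region
    jig=big(roi&(z>9))
    b=jig&(z<24)&(z>12)
    r=cv2.minAreaRect(np.float32(w[b][:,:2])); print(n,b.sum(),r)
    (c,sz,a)=r; th=np.radians(a-90) if sz[0]>sz[1] else np.radians(a)
    c=np.array(c); Rm=np.array([[np.cos(th),-np.sin(th)],[np.sin(th),np.cos(th)]])
    q=(w[...,:2]-c)@Rm  # jig frame
    print("centre",c,"yaw",np.degrees(th))
    near=(abs(q[...,0])<110)&(abs(q[...,1])<150)
    pts[n]=np.dstack([q,z])
    fen=near&(z>45)&(z<51)&(abs(q[...,0]-16)<15)
    print("fence x",np.percentile(q[fen][:,0],[2,10,50,90,98]),"y",np.percentile(q[fen][:,1],[1,99]))
    t=near&(z>50)&(z<63)&(q[...,0]<8); t=big(t)
    rr=cv2.minAreaRect(np.float32(q[t])); print("tube top jig",rr,z[t].max()); print(" y",np.percentile(q[t][:,1],[.5,99.5]))
    P=q[t]; k=np.polyfit(P[:,1],P[:,0],1); print(" slope",k)
    st=near&(z>40)&(z<52)&(q[...,1]<-110)&(q[...,0]<5); print("stop",st.sum(),np.percentile(q[st],[3,97],axis=0) if st.sum() else 0)
    h=near&(z>150)&(q[...,0]>40); print("handle",h.sum(),np.median(pts[n][h],0),z[h].max())
    hi=near&(z>75); print("hi x,y range",np.percentile(pts[n][hi],[0,1,99,100],axis=0).round())
E
```

```text
top 5407 ((464.01263427734375, -275.18109130859375), (280.63336181640625, 196.1374053955078), 78.20258331298828)
centre [ 464.01263428 -275.18109131] yaw -11.797416687011719
fence x [ 1.92981087 11.04881973 14.38661896 17.06108585 29.4348899 ] y [-135.59810106  131.27647336]
tube top jig ((-26.480953216552734, 26.678802490234375), (200.12701416015625, 36.2393798828125), 83.35222625732422) 62.65152021942879
 y [-71.18085571 125.44834233]
 slope [  0.11578431 -29.70981645]
stop 154 [[ -41.81029208 -133.77450025]
 [   3.03668743 -114.57875456]]
handle 59 [ 66.94577128 -13.05007561 178.81484325] 186.48575687114612
hi x,y range [[ 30. -25.  75.]
 [ 30. -22.  75.]
 [ 90.  -3. 186.]
 [ 94.  -2. 186.]]
scene 6524 ((466.0438232421875, -275.38824462890625), (282.779052734375, 195.67893981933594), 78.33853912353516)
centre [ 466.04382324 -275.38824463] yaw -11.661460876464844
fence x [ 2.27550408  8.10135587 14.21023379 17.17086703 29.66105474] y [-138.38823736  129.09434193]
tube top jig ((-25.12671661376953, 25.847930908203125), (201.08612060546875, 35.5546760559082), 82.68859100341797) 62.37607186904165
 y [-72.67949764 123.57229577]
 slope [  0.11678355 -29.58039578]
stop 276 [[ -42.05419424 -135.80669514]
 [   3.04304654 -116.60447767]]
handle 114 [ 67.22165358 -20.29016198 172.95765949] 187.39869727013922
hi x,y range [[ 30. -29.  75.]
 [ 31. -27.  75.]
 [ 93.  -6. 186.]
 [ 95.  -4. 187.]]
```

Jig: centre ≈ (465, −275.3), yaw ≈ −11.7°. Its size, fence and stop agree with the drawing. The tube is at jig (−26, 26.5), turned −6.6° to the fence.

```bash
cat >> h.py <<'E'
TH=np.radians(-11.73); C=np.array([465.,-275.3]); RJ=np.array([[np.cos(TH),-np.sin(TH)],[np.sin(TH),np.cos(TH)]])
def J2W(x,y,z): return np.r_[RJ@[x,y]+C,z]
def W2J(p): return np.r_[RJ.T@(np.array(p[:2])-C),p[2]]
def goal(flip=1):  # tool x down, tool y along +-jig y
    ty=np.r_[RJ@[0,1],0]*flip; tx=np.array([0,0,-1.]); return R.from_matrix(np.c_[tx,ty,np.cross(tx,ty)])
def rel(pj,flip):
    s=readout.read_state(); 
    print("jig pos",W2J(s["position"]).round(1),"turn",np.degrees((goal(flip)*R.from_quat(s["ee_rot"]).inv()).as_rotvec()).round(1),"shift",(J2W(*pj)-s["position"]).round(1),"F",s["contact_force"].round(1),s["clock"])
E
python3 - <<'E'
from h import *
s=readout.read_state(); print(R.from_quat(s["ee_rot"]).as_matrix().round(2)); print(imaging.camera_info("wrist")["T_tool_cam"])
for f in(1,-1): rel((-85,-5,150),f)
print(J2W(-85,-5,150))
E
```

```text
[[-0.   -0.38 -0.93]
 [-0.   -0.93  0.38]
 [-1.    0.   -0.  ]]
[[-2.65134411e-04 -3.14475352e-01  9.49265602e-01 -1.42531199e+02]
 [ 9.99999537e-01  7.95049274e-04  5.42690779e-04  4.22540702e-01]
 [-9.25375802e-04  9.49265306e-01  3.14474995e-01 -8.18855513e+01]
 [ 0.00000000e+00  0.00000000e+00  0.00000000e+00  1.00000000e+00]]
jig pos [-397.6  789.2  230.5] turn [-0.000e+00 -1.000e-01 -1.695e+02] shift [ 144.6 -841.1  -80.5] F [0.  0.3 0.7] 0.15
jig pos [-397.6  789.2  230.5] turn [ 0.1 -0.  10.5] shift [ 144.6 -841.1  -80.5] F [0.  0.3 0.7] 0.15
[ 380.7585978  -262.91508356  150.        ]
```

>>> {"fn": "arm_command", "kwargs": {
  "increments": [
    [[0,0,-8.5],[16,-42,0],0],
    [[0,0,-17],[32,-84,0],0],
    [[0,0,-25.5],[48,-126,0],0],
    [[0,0,-34],[64,-168,0],0],
    [[0,0,-42],[80,-210,0],0]
  ]
}}

```text
clock: 0.65
position: [316.4, 366.3, 230.3]
ee_rot: [-0.598, 0.378, 0.598, 0.377]
contact_force: [0.8, -0.3, 0.4]
gripper_width: 85.4
```

>>> {"fn": "arm_command", "kwargs": {
  "increments": [
    [[0,0,-8.5],[16,-42,0],0],
    [[0,0,-17],[32,-84,0],0],
    [[0,0,-25.5],[48,-126,0],0],
    [[0,0,-34],[64,-168,0],0],
    [[0,0,-42],[76,-210,0],0]
  ]
}}

```text
clock: 1.15
position: [392.6, 154.5, 230.3]
ee_rot: [-0.421, 0.568, 0.422, 0.568]
contact_force: [0.4, -0.0, 0.2]
gripper_width: 85.5
```

>>> {"fn": "arm_command", "kwargs": {
  "increments": [
    [[0,0,-8.5],[0,-42,0],0],
    [[0,0,-17],[0,-84,0],0],
    [[0,0,-25.5],[0,-126,0],0],
    [[0,0,-34],[0,-168,0],0],
    [[0,0,-42],[0,-210,0],0]
  ]
}}

```text
clock: 1.65
position: [392.1, -57.1, 230.4]
ee_rot: [-0.187, 0.682, 0.189, 0.682]
contact_force: [0.8, 0.0, -0.4]
gripper_width: 85.5
```

>>> {"fn": "arm_command", "kwargs": {
  "increments": [
    [[0,0,-8.5],[0,-42,0],0],
    [[0,0,-17],[0,-84,0],0],
    [[0,0,-25.5],[0,-126,0],0],
    [[0,0,-34],[0,-168,0],0],
    [[0,0,-42],[0,-200,0],0]
  ]
}}

```text
clock: 2.15
position: [391.5, -259.3, 230.2]
ee_rot: [0.072, 0.703, -0.071, 0.704]
contact_force: [-0.4, 0.4, 0.2]
gripper_width: 85.4
```

```bash
python3 - <<'E'
from h import *
rel((-85,-5,150),1); print(readout.read_state()["joints"])
E
```

```text
jig pos [-75.2   0.8 230.2] turn [-0.1  0.  -0.1] shift [-10.8  -3.6 -80.2] F [-0.4  0.4  0.2] 2.15
[-0.2388474   0.11881306 -0.35723097 -0.00196514 -1.09461159 -1.53355198]
```

>>> {"fn": "arm_command", "kwargs": {
  "increments": [
    [[0,0,0],[-2,13,-45],0],
    [[0,0,0],[-4,27,-90],0],
    [[0,0,0],[-4,27,-135],0],
    [[0,0,0],[-4,27,-180],0],
    [[0,0,0],[-4,27,-212],0]
  ]
}}

```text
clock: 2.65
position: [386.1, -231.9, 15.9]
ee_rot: [0.072, 0.704, -0.071, 0.703]
contact_force: [0.3, 0.9, -0.0]
gripper_width: 85.4
```

```bash
python3 - <<'E'
from h import *
rel((-42,26,18),1)
im,w=cloud("wrist"); cv2.imwrite("pics/w1.png",im)
E
```

```text
jig pos [-86.1  26.4  15.9] turn [-0.1 -0.1 -0.1] shift [43.1 -9.4  2.1] F [ 0.3  0.9 -0. ] 2.65
```

View pics/w1.png

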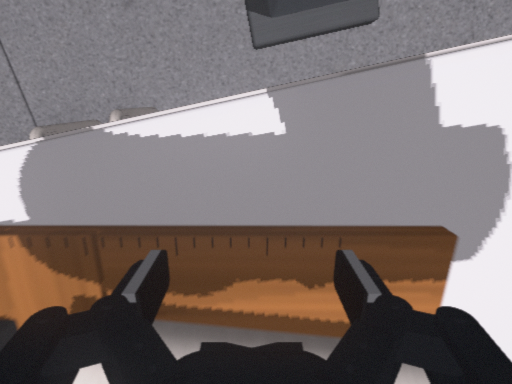

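The wrist picture shows both open fingers (about (140,290) and (365,290)) in front of the tube, which is the light edge at the bottom (row 325). They are clear of it. Push toward the fence.

>>> {"fn": "arm_command", "kwargs": {
  "increments": [
    [[0,0,0],[8,-1.6,1.5],0],
    [[0,0,0],[16,-3.3,1.5],0],
    [[0,0,0],[23,-4.8,1.5],0],
    [[0,0,0],[29,-6,1.5],0],
    [[0,0,0],[35,-7.3,1.5],0]
  ]
}}

```text
clock: 3.2
position: [418.8, -238.7, 14.6]
ee_rot: [0.074, 0.707, -0.071, 0.7]
contact_force: [-2.3, 0.1, 0.3]
gripper_width: 85.4
```

>>> {"fn": "arm_command", "kwargs": {
  "increments": [
    [[0,0,0],[2,-0.4,0],0],
    [[0,0,0],[4,-0.8,0],0],
    [[0,0,0],[6,-1.2,0],0],
    [[0,0,0],[7,-1.4,0],0],
    [[0,0,0],[8,-1.6,0],0]
  ]
}}

```text
clock: 3.7
position: [426.5, -240.2, 14.6]
ee_rot: [0.074, 0.707, -0.071, 0.7]
contact_force: [-2.6, 0.5, 1.1]
gripper_width: 85.2
```

```bash
cat >> h.py <<'E'
def big(m):
    n,l,s,_=cv2.connectedComponentsWithStats(np.uint8(m)*255); return l==1+np.argmax(s[1:,4])
def tube(n):
    im,w=cloud(n); x,y,z=np.moveaxis(w,2,0); q=(w[...,:2]-C)@RJ
    sat=cv2.cvtColor(im,cv2.COLOR_BGR2HSV)
    t=(abs(q[...,0]+20)<40)&(abs(q[...,1])<150)&(z>52)&(z<63)&(sat[...,1]<70)&(sat[...,2]>90)
    t=big(t); P=q[t]
    ys=np.percentile(P[:,1],[1,99]); b=[]
    # axis: ridge midpoint per y slice
    yy=np.arange(ys[0]+5,ys[1]-5,8); mx=[np.mean(np.percentile(P[abs(P[:,1]-a)<5,0],[3,97])) for a in yy if (abs(P[:,1]-a)<5).sum()>3]
    print(n,t.sum(),"y",ys.round(1),"mid x",np.round(mx,1))
    return im
E
python3 - <<'E'
from h import *
rel((-41,26,18),1)
cv2.imwrite("pics/top1.png",tube("top")); cv2.imwrite("pics/sc1.png",tube("scene"))
E
```

```text
jig pos [-44.8  26.5  14.6] turn [-0.3 -0.6  0. ] shift [ 3.6 -1.3  3.4] F [-2.6  0.5  1.1] 3.7
top 59 y [-71.1 -52.7] mid x [-14.7 -16.8]
scene 460 y [-72.2  42.3] mid x [-13.8 -13.8 -13.3 -12.8 -11.5  -9.5  -6.7  -4.9  -3.4  -2.4  -5.7  -4.9
  -3.7  -2.6]
```

>>> {"fn": "arm_command", "kwargs": {
  "increments": [
    [[0,0,0],[2,-0.4,1],0],
    [[0,0,0],[3.5,-0.7,2],0],
    [[0,0,0],[4.5,-0.9,2],0],
    [[0,0,0],[5.5,-1.1,2],0],
    [[0,0,0],[5.5,-1.1,2],0]
  ]
}}

```text
clock: 4.3
position: [432.3, -241.3, 16.6]
ee_rot: [0.073, 0.707, -0.071, 0.7]
contact_force: [-0.8, 0.8, -0.3]
gripper_width: 85.4
```

```bash
python3 - <<'E'
from h import *
rel((-38,26,18),1)
E
```

```text
jig pos [-38.9  26.6  16.6] turn [-0.3 -0.6 -0. ] shift [ 0.7 -0.8  1.4] F [-0.8  0.8 -0.3] 4.3
```

>>> {"fn": "arm_command", "kwargs": {
  "increments": [
    [[0,0,0],[0.6,-0.1,0],0],
    [[0,0,0],[1.2,-0.2,0],0],
    [[0,0,0],[1.8,-0.4,0],0],
    [[0,0,0],[2.4,-0.5,0],0],
    [[0,0,0],[2.4,-0.5,0],0]
  ]
}}

```text
clock: 4.8
position: [432.2, -241.3, 16.3]
ee_rot: [0.074, 0.709, -0.071, 0.698]
contact_force: [-7.2, 1.9, 5.1]
gripper_width: 85.5
```

>>> {"fn": "arm_command", "kwargs": {
  "increments": [
    [[0,0,0],[0.6,-0.1,0],0],
    [[0,0,0],[1.2,-0.2,0],0],
    [[0,0,0],[1.8,-0.4,0],0],
    [[0,0,0],[1.8,-0.4,0],0],
    [[0,0,0],[1.8,-0.4,0],0]
  ]
}}

```text
clock: 5.3
position: [432.0, -241.3, 16.2]
ee_rot: [0.074, 0.71, -0.071, 0.696]
contact_force: [-7.8, 1.4, 5.3]
gripper_width: 85.6
```

>>> {"fn": "arm_command", "kwargs": {
  "increments": [
    [[0,-0.8,0],[-9,1.8,0],0],
    [[0,-0.8,0],[-22,4.6,10],0],
    [[0,-0.8,0],[-35,7.3,30],0.5],
    [[0,-0.8,0],[-35,7.3,60],1],
    [[0,-0.8,0],[-35,7.3,90],1]
  ]
}}

```text
clock: 5.8
position: [398.4, -234.3, 107.5]
ee_rot: [0.074, 0.704, -0.07, 0.703]
contact_force: [0.1, -0.6, -0.5]
gripper_width: 43.5
```

```bash
python3 - <<'E'
from h import *
rel((-8,165,100),1)
tube("top"); tube("scene")
w=np.load("top.npy"); im=cv2.imread("pics/top0.png"); h=cv2.cvtColor(im,cv2.COLOR_BGR2HSV)
m=(h[...,0]>20)&(h[...,0]<32)&(h[...,1]>170)&(w[...,2]>40); q=(w[...,:2]-C)@RJ; print("tape jig",m.sum(),q[m].min(0),q[m].max(0))
E
```

```text
jig pos [-73.6  26.6 107.5] turn [-0.3 -0.1  0. ] shift [ 92.3 122.2  -7.5] F [ 0.1 -0.6 -0.5] 5.8
top 1 y [-102.8 -102.8] mid x []
scene 921 y [-71.7 115.7] mid x [-7.2 -7.8 -7.6 -7.1 -7.3 -7.1 -7.1 -8.4 -8.3 -7.8 -8.  -7.8 -8.1 -7.8
 -6.9 -5.3 -1.4 -2.8 -4.7 -4.3 -1.8 -0.2 -0.2]
tape jig 185 [-88.65299501 254.05482533] [-38.80280903 311.31301132]
```

>>> {"fn": "arm_command", "kwargs": {
  "increments": [
    [[0,0,0],[25,33,0],1],
    [[0,0,0],[50,66,0],1],
    [[0,0,0],[72,97,0],1],
    [[0,0,0],[92,122,0],1],
    [[0,0,0],[92,122,-30],1]
  ]
}}

```text
clock: 6.4
position: [501.7, -110.5, 83.9]
ee_rot: [0.072, 0.696, -0.068, 0.712]
contact_force: [0.9, 0.1, -0.2]
gripper_width: -0.2
```

>>> {"fn": "arm_command", "kwargs": {
  "increments": [
    [[0,0,0],[0,0,-20],1],
    [[0,0,0],[0,0,-40],1],
    [[0,0,0],[0,0,-44],1],
    [[0,0,0],[0,0,-44],1],
    [[0,0,0],[0,0,-44],1]
  ]
}}

```text
clock: 6.9
position: [502.8, -110.6, 40.6]
ee_rot: [0.072, 0.695, -0.068, 0.712]
contact_force: [-0.9, -0.4, 0.5]
gripper_width: -0.1
```

```bash
python3 - <<'E'
from h import *
rel((-8,110,33),1); print(readout.read_state()["gripper_width"])
tube("top")
im=tube("scene"); cv2.imwrite("pics/s2.png",cv2.resize(im[180:380,180:400],None,fx=2.7,fy=2.7))
E
```

```text
jig pos [  3.5 168.9  40.6] turn [-0.2  1.5 -0.4] shift [-23.3 -55.4  -7.6] F [-0.9 -0.4  0.5] 6.9
-0.10566039583017534
top 692 y [-69.8 120.7] mid x [ -9.9 -10.   -9.4  -8.6  -9.3  -9.7  -8.8 -10.4 -10.   -9.3 -11.5 -10.
  -9.3  -8.8  -6.4  -6.7  -7.2 -13.1 -12.2 -12.  -11.8 -12.4 -11.9]
scene 1071 y [-71.1 124.5] mid x [-7.8 -7.1 -7.8 -6.3 -6.3 -7.4 -7.7 -7.4 -8.4 -6.7 -7.8 -7.9 -6.5 -7.9
 -8.1 -7.2 -8.3 -7.9 -7.6 -7.6 -7.1 -7.8 -6.9 -8.2]
```

View pics/s2.png

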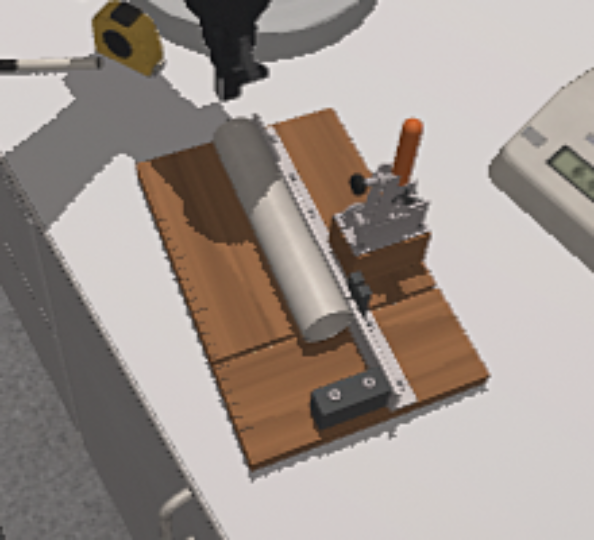

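The crop shows the tube flush along the fence (about (285,230)), the stop still free at (350,395), and the gripper behind the tube's left end at (235,80). Now push toward the stop.

>>> {"fn": "arm_command", "kwargs": {
  "increments": [
    [[0,1,0],[-8,2,-4],1],
    [[0,1.5,0],[-13,3,-7],1],
    [[0,1.5,0],[-13,3,-7],1],
    [[0,1.5,0],[-15,-7,-7],1],
    [[0,1.5,0],[-17,-17,-7],1]
  ]
}}

```text
clock: 7.5
position: [485.7, -128.2, 34.0]
ee_rot: [0.071, 0.704, -0.068, 0.704]
contact_force: [0.4, 0.1, -0.7]
gripper_width: -0.1
```

>>> {"fn": "arm_command", "kwargs": {
  "increments": [
    [[0,0,0],[-1,-5,0],1],
    [[0,0,0],[-2,-10,0],1],
    [[0,0,0],[-3.1,-15,0],1],
    [[0,0,0],[-4.1,-20,0],1],
    [[0,0,0],[-5.2,-25,0],1]
  ]
}}

```text
clock: 8.0
position: [480.4, -153.5, 34.0]
ee_rot: [0.071, 0.704, -0.068, 0.704]
contact_force: [0.6, 2.8, 0.2]
gripper_width: -0.0
```

```bash
python3 - <<'E'
from h import *
rel((-10,100,33),1)
tube("top");tube("scene")
E
```

```text
jig pos [ -9.7 122.4  34. ] turn [-0.2 -0.  -0.4] shift [ -4.9 -21.9  -1. ] F [0.6 2.8 0.2] 8.0
top 524 y [-89.   51.3] mid x [ -8.9 -10.1  -9.2  -9.7  -9.5  -9.6  -9.5 -10.3  -9.8  -8.9  -9.4  -7.4
  -5.3  -5.5  -8.3 -13.1 -12.8]
scene 1128 y [-91.7 102. ] mid x [-6.8 -6.7 -7.4 -6.7 -7.5 -7.7 -7.1 -7.7 -6.8 -7.  -8.  -7.1 -6.4 -7.2
 -7.4 -7.7 -7.7 -7.2 -7.  -7.6 -7.1 -7.1 -7.5]
```

>>> {"fn": "arm_command", "kwargs": {
  "increments": [
    [[0,0,0],[-0.8,-4,0],1],
    [[0,0,0],[-1.6,-8,0],1],
    [[0,0,0],[-2.5,-12,0],1],
    [[0,0,0],[-3.1,-15,0],1],
    [[0,0,0],[-3.7,-18,0],1]
  ]
}}

```text
clock: 8.6
position: [476.7, -172.1, 34.0]
ee_rot: [0.071, 0.704, -0.069, 0.704]
contact_force: [0.3, 1.5, 0.2]
gripper_width: -0.3
```

>>> {"fn": "arm_command", "kwargs": {
  "increments": [
    [[0,0,0],[-0.2,-1,0],1],
    [[0,0,0],[-0.4,-2,0],1],
    [[0,0,0],[-0.6,-3,0],1],
    [[0,0,0],[-0.8,-4,0],1],
    [[0,0,0],[-0.8,-4,0],1]
  ]
}}

```text
clock: 9.1
position: [475.9, -176.2, 34.0]
ee_rot: [0.071, 0.704, -0.069, 0.704]
contact_force: [0.7, 0.9, 0.1]
gripper_width: -0.2
```

>>> {"fn": "arm_command", "kwargs": {
  "increments": [
    [[0,0,0],[-0.2,-0.8,0],1],
    [[0,0,0],[-0.3,-1.6,0],1],
    [[0,0,0],[-0.5,-2.4,0],1],
    [[0,0,0],[-0.6,-3,0],1],
    [[0,0,0],[-0.6,-3,0],1]
  ]
}}

```text
clock: 9.6
position: [475.7, -177.0, 34.1]
ee_rot: [0.072, 0.703, -0.068, 0.704]
contact_force: [1.2, 14.8, 2.8]
gripper_width: -0.5
```

```bash
python3 - <<'E'
from h import *
rel((-10,100,33),1)
tube("top");tube("scene")
E
```

```text
jig pos [-9.5 98.5 34.1] turn [-0.3  0.1 -0.4] shift [-0.2  1.6 -1.1] F [ 1.2 14.8  2.8] 9.6
top 487 y [-113.5   25.1] mid x [ -9.9  -9.7  -9.1  -9.2 -10.3  -8.9 -10.7 -11.  -10.3  -9.9  -8.9  -7.2
  -4.4  -5.5  -4.4 -12.2 -12.7]
scene 1198 y [-114.4   78. ] mid x [-7.6 -7.  -7.  -7.7 -7.1 -7.7 -7.3 -7.5 -7.6 -7.2 -7.4 -7.3 -7.2 -8.2
 -7.  -7.3 -7.2 -8.1 -7.7 -7.7 -7.8 -6.8 -6.7]
```

>>> {"fn": "arm_command", "kwargs": {
  "increments": [
    [[0,0,0],[2,8,0],1],
    [[0,0,0],[4,20,5],1],
    [[0,0,0],[4,20,45],1],
    [[0,0,0],[0,15,75],1],
    [[0,0,0],[-35,-15,75],0.5]
  ]
}}

```text
clock: 10.2
position: [447.2, -191.6, 114.0]
ee_rot: [0.068, 0.699, -0.066, 0.709]
contact_force: [0.3, -0.7, -0.5]
gripper_width: 13.2
```

>>> {"fn": "arm_command", "kwargs": {
  "increments": [
    [[0,0,0.4],[-25,-20,0],0],
    [[0,0,0.4],[-40,-43,0],0],
    [[0,0,0.4],[-40,-43,-5],0],
    [[0,0,0.4],[-40,-43,-20],0],
    [[0,0,0.4],[-40,-43,-40],0]
  ]
}}

```text
clock: 10.7
position: [408.3, -234.8, 74.6]
ee_rot: [0.066, 0.698, -0.064, 0.71]
contact_force: [0.3, 0.1, -0.1]
gripper_width: 84.7
```

```bash
python3 - <<'E'
from h import *
rel((-70,26,17),1); print(readout.read_state()["gripper_width"])
tube("top");tube("scene")
E
```

```text
jig pos [-63.7  28.1  74.6] turn [-0.   1.  -1.2] shift [ -6.6  -0.8 -57.6] F [ 0.3  0.1 -0.1] 10.7
84.73404902394161
top 140 y [-114.5  -83. ] mid x [ -9.8  -9.3 -10.2]
scene 1150 y [-114.1   80.9] mid x [-7.4 -7.5 -7.  -7.6 -7.7 -7.3 -7.6 -7.5 -6.9 -7.3 -7.9 -7.7 -7.3 -7.9
 -7.4 -8.2 -6.5 -5.6 -3.6 -3.2 -4.5 -6.  -5.2 -4.1]
```

Fix the alignment and lower, then repeat the flush push gently.

>>> {"fn": "arm_command", "kwargs": {
  "increments": [
    [[0,1,-1.2],[-8,-1,0],0],
    [[0,1,-1.2],[-10,-1,-20],0],
    [[0,1,-1.2],[-10,-1,-45],0],
    [[0,1,-1.2],[-10,-1,-57],0],
    [[0,1,-1.2],[-10,-1,-57],0]
  ]
}}

```text
clock: 11.3
position: [394.8, -234.6, 14.5]
ee_rot: [0.073, 0.708, -0.072, 0.699]
contact_force: [-0.5, -0.5, -0.1]
gripper_width: 85.3
```

>>> {"fn": "arm_command", "kwargs": {
  "increments": [
    [[0,0,0],[8,-1.6,0],0],
    [[0,0,0],[16,-3.3,0],0],
    [[0,0,0],[23,-4.8,0],0],
    [[0,0,0],[28,-5.8,0],0],
    [[0,0,0],[31,-6.4,0],0]
  ]
}}

```text
clock: 11.8
position: [426.8, -241.2, 14.8]
ee_rot: [0.073, 0.707, -0.072, 0.699]
contact_force: [0.0, -0.8, -0.2]
gripper_width: 85.3
```

```bash
python3 - <<'E'
from h import *
rel((-38,26,17),1)
E
```

```text
jig pos [-44.3  25.6  14.8] turn [-0.2 -0.6  0. ] shift [ 6.3 -0.9  2.2] F [ 0.  -0.8 -0.2] 11.8
```

>>> {"fn": "arm_command", "kwargs": {
  "increments": [
    [[0,0,0],[2,-0.4,0],0],
    [[0,0,0],[4,-0.8,1],0],
    [[0,0,0],[6,-1.2,1],0],
    [[0,0,0],[7.5,-1.5,1],0],
    [[0,0,0],[8.5,-1.8,1],0]
  ]
}}

```text
clock: 12.3
position: [431.9, -242.2, 15.3]
ee_rot: [0.074, 0.71, -0.072, 0.697]
contact_force: [-7.1, 3.1, 6.3]
gripper_width: 85.0
```

>>> {"fn": "arm_command", "kwargs": {
  "increments": [
    [[0,0,0],[-8,1.6,0],0],
    [[0,0,0],[-20,4,15],0],
    [[0,0,0],[-28,6,50],0.5],
    [[0,0,0],[-28,6,95],1],
    [[0,0,0],[-28,6,140],1]
  ]
}}

```text
clock: 12.8
position: [403.2, -236.1, 156.7]
ee_rot: [0.074, 0.71, -0.072, 0.697]
contact_force: [1.3, -0.3, -0.5]
gripper_width: 43.9
```

```bash
python3 - <<'E'
from h import *
rel((35,-15,230),1)
tube("scene")
im,w=cloud("wrist"); cv2.imwrite("pics/w2.png",im)
E
```

```text
jig pos [-68.5  25.8 156.7] turn [-0.3 -1.   0.1] shift [ 93.  -61.   73.3] F [ 1.3 -0.3 -0.5] 12.8
scene 1184 y [-114.4   74. ] mid x [-7.6 -6.7 -7.  -7.3 -7.7 -6.9 -7.6 -7.4 -7.1 -6.5 -7.5 -7.3 -7.6 -7.6
 -7.7 -7.2 -7.  -8.2 -8.  -7.7 -7.4 -7.5 -7.5]
```

>>> {"fn": "arm_command", "kwargs": {
  "increments": [
    [[0,-1,0],[0,0,40],1],
    [[0,-1,0],[10,-6,73],1],
    [[0,-1,0],[38,-25,73],1],
    [[0,-1,0],[66,-43,73],1],
    [[0,-1,0],[93,-61,73],1]
  ]
}}

```text
clock: 13.4
position: [502.1, -299.1, 234.7]
ee_rot: [0.073, 0.698, -0.072, 0.709]
contact_force: [0.4, 0.1, 0.2]
gripper_width: -0.1
```

```bash
python3 - <<'E'
from h import *
rel((44,-16,160),1)
im,w=cloud("scene"); cv2.imwrite("pics/s3.png",cv2.resize(im[150:350,180:400],None,fx=2.7,fy=2.7))
q=(w[...,:2]-C)@RJ; h=cv2.cvtColor(im,cv2.COLOR_BGR2HSV)
m=(h[...,0]<14)&(h[...,1]>180)&(w[...,2]>90)&(abs(q[...,0]-80)<60)&(abs(q[...,1]+15)<40); print(m.sum(),np.median(q[m],0),q[m].min(0),q[m].max(0),w[m][:,2].max())
E
```

```text
jig pos [ 41.2 -15.8 234.7] turn [-0.   0.9 -0. ] shift [  2.7  -0.8 -74.7] F [0.4 0.1 0.2] 13.4
104 [ 67.84176374 -20.09987435] [ 63.34256938 -23.58951581] [ 75.34982406 -10.49722357] 187.13149187380463
```

View pics/s3.png

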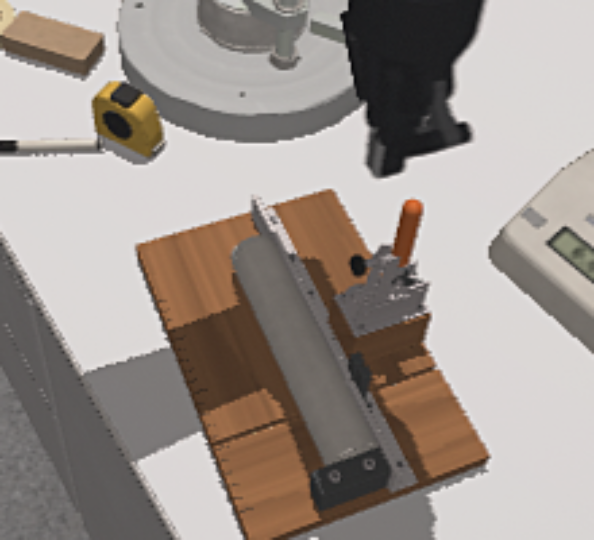

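The tube is flush along the fence and touches the stop at (345,470). The clamp is still open, with the handle top at (412,207). Descend in front of the handle and push back.

>>> {"fn": "arm_command", "kwargs": {
  "increments": [
    [[0,0.9,0],[0,0,-20],1],
    [[0,0.9,0],[0,0,-40],1],
    [[0,0.9,0],[0,0,-60],1],
    [[0,0.9,0],[0,0,-72],1],
    [[0,0.9,0],[0,0,-74],1]
  ]
}}

```text
clock: 13.95
position: [504.8, -301.2, 157.5]
ee_rot: [0.072, 0.704, -0.073, 0.703]
contact_force: [-0.2, 0.5, 0.6]
gripper_width: -0.2
```

>>> {"fn": "arm_command", "kwargs": {
  "increments": [
    [[0,0,0],[5,-1,0],1],
    [[0,0,0],[10,-2,0],1],
    [[0,0,0],[16,-3.3,0],1],
    [[0,0,0],[23,-4.8,0],1],
    [[0,0,0],[30,-6.2,0],1]
  ]
}}

```text
clock: 14.45
position: [535.9, -307.7, 158.1]
ee_rot: [0.072, 0.703, -0.073, 0.703]
contact_force: [-0.4, 0.5, 0.9]
gripper_width: 0.1
```

```bash
cat >> h.py <<'E'
def handle():
    for n in("scene","top"):
        im,w=cloud(n); q=(w[...,:2]-C)@RJ; h=cv2.cvtColor(im,cv2.COLOR_BGR2HSV)
        m=(h[...,0]<14)&(h[...,1]>180)&(w[...,2]>70)&(abs(q[...,0]-100)<70)&(abs(q[...,1]+15)<40)
        if m.sum()>4: P=np.c_[q[m],w[m][:,2]]; print(n,m.sum(),P.min(0).round(),P.max(0).round(),"slope dx/dz",np.polyfit(P[:,2],P[:,0],1).round(2))
    return im
E
python3 - <<'E'
from h import *
rel((87,-16,159),1); handle()
E
```

```text
jig pos [ 76.  -17.3 158.1] turn [0.1 0.  0. ] shift [11.  -1.   0.9] F [-0.4  0.5  0.9] 14.45
scene 54 [ 77. -32. 122.] [102. -12. 210.] slope dx/dz [ 0.22 51.31]
```

>>> {"fn": "arm_command", "kwargs": {
  "increments": [
    [[0,0,0],[6,-1.1,1],1],
    [[0,0,0],[11,-2,1],1],
    [[0,0,0],[17,-3.2,-1],1],
    [[0,0,0],[23,-4.5,-4],1],
    [[0,0,0],[28,-5.5,-8],1]
  ]
}}

```text
clock: 15.05
position: [565.1, -313.3, 149.2]
ee_rot: [0.072, 0.703, -0.073, 0.704]
contact_force: [0.1, 0.0, -0.0]
gripper_width: 0.0
```

```bash
python3 - <<'E'
from h import *
rel((111,-16,131),1); im=handle(); im,_=cloud("scene"); cv2.imwrite("pics/s4.png",cv2.resize(im[150:350,220:420],None,fx=2.8,fy=2.8))
E
```

```text
jig pos [105.7 -16.9 149.2] turn [ 0.1  0.  -0. ] shift [  5.4  -0.2 -18.2] F [ 0.1  0.  -0. ] 15.05
scene 72 [ 88. -31. 119.] [123. -10. 162.] slope dx/dz [  0.83 -10.57]
top 11 [ 88. -17. 123.] [ 98. -12. 132.] slope dx/dz [ 0.75 -1.87]
```

View pics/s4.png

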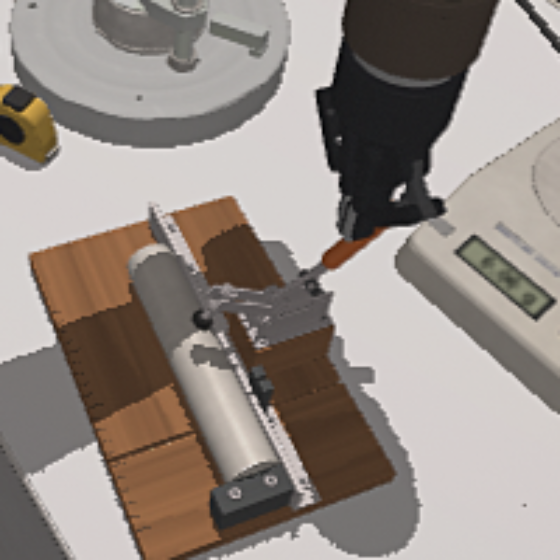

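The handle is leaning back (at (350,250)) under the finger tip, and the clamp arm has swung over the tube, with its tip at (203,320). Press down.

>>> {"fn": "arm_command", "kwargs": {
  "increments": [
    [[0,0,0],[3,-0.6,-9],1],
    [[0,0,0],[6,-1.1,-18],1],
    [[0,0,0],[8,-1.6,-26],1],
    [[0,0,0],[10,-2,-33],1],
    [[0,0,0],[12,-2.4,-40],1]
  ]
}}

```text
clock: 15.7
position: [576.1, -315.5, 107.9]
ee_rot: [0.072, 0.704, -0.073, 0.703]
contact_force: [-2.2, -0.6, 2.0]
gripper_width: 0.1
```

```bash
python3 - <<'E'
from h import *
rel((120,-16,92),1); handle()
E
```

```text
jig pos [117.  -16.7 107.9] turn [ 0.1 -0.1 -0. ] shift [  3.1   0.1 -15.9] F [-2.2 -0.6  2. ] 15.7
scene 61 [ 82. -30.  95.] [136.   2. 300.] slope dx/dz [-5.0000e-02  1.0625e+02]
top 28 [ 87. -19.  96.] [105. -10. 104.] slope dx/dz [ 0.96 -0.68]
```

>>> {"fn": "arm_command", "kwargs": {
  "increments": [
    [[0,0,0],[1,-0.2,-4],1],
    [[0,0,0],[2,-0.4,-8],1],
    [[0,0,0],[3,-0.6,-12],1],
    [[0,0,0],[3,-0.6,-16],1],
    [[0,0,0],[3,-0.6,-18],1]
  ]
}}

```text
clock: 16.3
position: [579.7, -316.2, 90.3]
ee_rot: [0.071, 0.704, -0.073, 0.703]
contact_force: [-1.0, 2.6, 9.0]
gripper_width: -0.4
```

```bash
python3 - <<'E'
from h import *
rel((120,-16,88),1); handle()
E
```

```text
jig pos [120.6 -16.7  90.3] turn [ 0.1 -0.1 -0. ] shift [-0.4  0.8 -2.3] F [-1.   2.6  9. ] 16.3
scene 62 [ 87. -29.  83.] [147.   3. 292.] slope dx/dz [-1.1000e-01  1.1417e+02]
top 29 [ 87. -19.  86.] [109. -10.  93.] slope dx/dz [ -0.79 167.41]
```

>>> {"fn": "arm_command", "kwargs": {
  "increments": [
    [[0,0,0],[0,0,-1],1],
    [[0,0,0],[0,0,-2.5],1],
    [[0,0,0],[0,0,-4],1],
    [[0,0,0],[0,0,-4],1],
    [[0,0,0],[0,0,-4],1]
  ]
}}

```text
clock: 16.9
position: [579.9, -316.2, 89.0]
ee_rot: [0.071, 0.704, -0.073, 0.703]
contact_force: [-3.3, 2.3, 10.6]
gripper_width: -0.0
```

>>> {"fn": "arm_command", "kwargs": {
  "increments": [
    [[0,0,0],[0,0,15],1],
    [[0,0,0],[0,0,45],1],
    [[0,0,0],[0,0,85],1],
    [[0,0,0],[0,0,125],1],
    [[0,0,0],[0,0,160],1]
  ]
}}

```text
clock: 17.4
position: [580.1, -316.3, 250.9]
ee_rot: [0.071, 0.703, -0.073, 0.704]
contact_force: [0.4, -0.1, 0.0]
gripper_width: -0.0
```

>>> {"fn": "arm_command", "kwargs": {
  "increments": [
    [[0,0,0],[-40,8,0],1],
    [[0,0,0],[-85,17,0],1],
    [[0,0,0],[-130,25,0],1],
    [[0,0,0],[-160,33,0],1],
    [[0,0,0],[-160,33,0],1]
  ]
}}

```text
clock: 17.9
position: [416.6, -282.4, 251.5]
ee_rot: [0.071, 0.703, -0.073, 0.704]
contact_force: [0.5, 0.5, 1.3]
gripper_width: -0.1
```

```bash
python3 - <<'E'
from h import *
rel((0,0,200),1); handle(); tube("scene")
im,_=cloud("scene"); cv2.imwrite("pics/s5.png",cv2.resize(im[150:350,220:420],None,fx=2.8,fy=2.8))
E
```

```text
jig pos [-45.9 -16.8 251.5] turn [ 0.1  0.1 -0. ] shift [ 48.4   7.1 -51.5] F [0.5 0.5 1.3] 17.9
scene 150 [ 87. -23.  84.] [151. -10.  94.] slope dx/dz [ -4.57 529.49]
scene 1117 y [-114.2   81.4] mid x [ -7.5  -8.1  -7.3  -7.8  -7.   -7.4  -7.1  -7.8  -7.6  -7.5  -7.1  -7.5
  -8.3 -15.2 -13.7 -10.3  -8.1  -7.1  -7.3  -7.2  -7.3  -7.1  -6.9  -7.3]
```

View pics/s5.png

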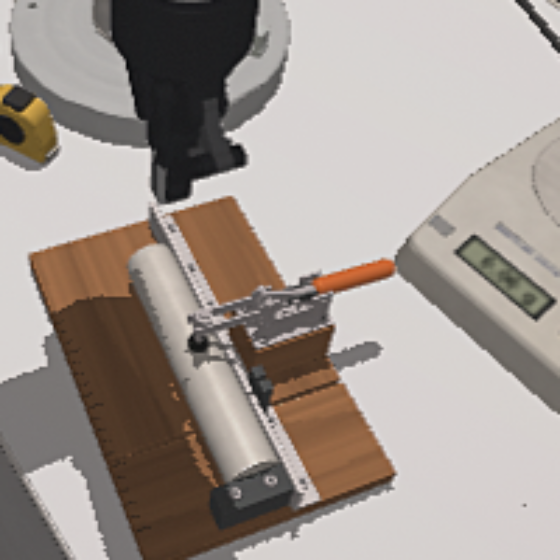

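The clamp tip rests on the tube at (198,342), the orange handle is level pointing back at (350,275), and the tube is against fence and stop. The robot is clear.

```bash
python3 -c "
from bench import arm; print(arm.job_done())"
```

```text
the job is handed in; nothing more can be done
None
```

The tube is set up in the jig and the clamp is closed on it. The job was handed in at about 18 s of the 54 s allowed, and no verdict was reported.

**What I did:**
- I pushed the tube flush to the fence with the two open fingers.
- I slid it along to the end stop, where the contact force was about 15 N.
- I pushed it to the fence once more, at about 7–8 N.
- I swung the orange handle back and pressed it down with about 10 N until it stopped moving, then drew the arm clear.

**Last checks:**
- **Tube:** its axis is parallel to the fence at jig x of about -7.4 mm, where -8 mm is home. Its right end is at y of about -114.3 mm against the stop at -115 mm. Both are within the 1–2 mm the cameras can resolve.
- **Camera disagreement:** the top camera placed the tube axis about 2 mm further forward than the scene camera, at about -9.7 mm. That matches the calibration tolerance, and the contact forces showed the tube seated.
- **Clamp:** the handle stayed level after release, with its top surface at z of about 84–94 mm, which fits the locked position. The rubber tip is on the tube. I judged the clamping force only from this locked state and did not measure it.
- **Other objects:** I never moved near the tape measure, marker or beech block. I did not re-measure their positions at the end.

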